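# Hang the check weight on the load cell

### The job

Check the load cell: pick up the larger of the two check weights, press the sprung gate of its snap hook against the eye at the end of the load cell until the hook is on, and let the weight down gently and leave it hanging freely from the eye with the gate sprung shut. The cell is delicate: feel your way and never load it or its stand with more than 12 N in any direction. Leave the smaller weight and the other things on the bench where they are.

Things in the scene. Friction and masses are not known exactly. Their poses are not given: they have to be found in the camera images.
- weight_large: The larger check weight, bare steel, loose, 0.34 to 0.46 kg: a cylinder 50 mm across and 30 mm high standing on the bench, a snap hook fixed upright in its top (125 mm high in all). Origin: centre of its underside, z up. The hook lies in the body's x-z plane, x -23 to +23 mm, is 10 mm thick in y, of 10 mm bar; gate on the +x side, solid back on the -x side, clear inside from x -13 to +13.
- hook_back (a point): Point on the solid back of the larger weight's hook, axes as the weight's, at (-18, 0, 92) mm in it. The back is an upright square bar 10 x 10 mm, straight from z = 58 to 102 mm above the weight's underside; good to pinch from above across its 10 mm thickness (y), a few mm to its outer (-x) side so that the fingers stay clear of the eye inside the hook.
- hook_nose (a point): Lower end of the nose of the larger weight's hook, at (18, 0, 97) mm in the weight: the nose is the round end of the 10 mm top bow (x 13 to 23). The gate closes the gap below it, down to its pivot at (18, 0, 58) mm. To enter, the eye's bar must meet the gate below the nose: bar centre best 5 to 13 mm under this point.
- hook_crest (a point): Inside crest of the top bow of the larger weight's hook, at (0, 0, 115) mm in the weight; the inside of the bow is a half circle of radius 13 mm about the point 13 mm below. When the weight hangs, the eye's bar lies under this point and carries it here.
- gate_weight_large (a joint): Gate (7 mm round bar) of the larger hook, rad: 0 shut, grows as its top swings in towards the hook's back, stop at 0.60. Sprung shut: to open it 30 mm above the pivot takes 3 N at first, about 6 N near the stop. The eye's bar is clear inside the nose about 17 mm after first touch; the stop comes 2 to 6 mm later. Let the hook down then: the gate shuts once the bar is some 12 mm higher in the hook.
- weight_small: The smaller check weight, to be left alone: a cylinder 34 mm in diameter and 22 mm high with the same snap hook (total height 117 mm), loose, 0.2 kg. Origin: centre of its underside, z up, gate on its +x side.
- stand: Test stand, fixed: grey base plate 240 x 130 mm, post 246 mm high near its back (at x 170, y 22 mm), boss head, and a load cell, an aluminium beam 24 mm wide and 28 mm high, that reaches out level in -x and ends in a closed level eye. Nothing stands above or in front of the eye. Origin: on the bench right below point eye_nominal; x points from the eye to the post, z up.
- eye_nominal (a point): Nominal centre of the eye's front bar, 200 mm above the bench, axes as the stand's. The bar is 8 mm round steel along y, straight for 28 mm; the opening behind it is 40 mm wide (y), 33 mm long (x). The cell is clamped by hand: the real bar lies up to 15 mm before or behind this point in x and up to 6 mm above or below it, which is not reported: find it by touch or sight. It does not give.
- timer: Lab timer, 62 x 62 x 20 mm, lying loose on the bench: leave it. Origin: centre of its underside.
- petri: Petri dish with lid, 58 mm in diameter, 15 mm high, loose: leave it. Origin: centre of its underside.
- beaker_small: Small empty beaker, 46 mm in diameter, 57 mm high, loose: leave it. Origin: centre of its underside.
- marker: Marker pen, 125 x 12 mm, lying loose on the bench: leave it. Origin: centre of its underside.
Not all that is in view belongs to the job. Leave any blue or purple look-alike of the weight_large alone.

How it is judged:
On the way, in this order (a step that is already met when the one before it is completed fails the run):
1. the larger weight is lifted off the bench (height (world z) of weight_large above 0.03 m), for 0.1 s.
2. its gate is pressed open by the eye (value of joint gate_weight_large above 0.3 rad and contact force between weight_large and stand above 1 N), for 0.05 s.
At the end, for the whole second after the job is handed in: The larger weight hangs by its hook's top bow from the eye, which carries it (over 2 N), within 9 degrees of upright and under 40 mm/s; underside 80 to 98 mm above the bench, within 25 mm in x of the stand's origin; gate shut (under 0.08 rad) (contact force between weight_large and stand above 2 N and value of joint gate_weight_large below 0.08 rad and angle between weight_large's own z axis and vertical below 0.15 rad and z of weight_large in the frame of stand between 0.08 and 0.098 m and x of weight_large in the frame of stand between -0.025 and 0.025 m and linear speed of weight_large below 0.04 m/s); the robot touches nothing.
It fails at once if the load cell or its stand is loaded with more than 12 N (contact force between stand and anything else above 12 N).
It fails at once if the smaller weight is moved by more than 20 mm or tipped over (distance of weight_small from where it was at the start of the episode above 0.02 m or angle between weight_small's own z axis and vertical above 0.5 rad).
It fails at once if timer, Petri dish, beaker or marker is shifted by more than 30 mm (distance of any of timer, petri, beaker_small, marker from where it was at the start of the episode above 0.03 m).
It also fails if it takes over 72 s, if anything falls off the work surface, if the arm or the gripper's body presses on something with over 40 N, if the wrist force passes 120 N, or if a joint passes its speed limit or range.

### The arm

A 6-joint arm with a two-finger parallel gripper is mounted at the origin on a cart in front of the work surface, level with it; the furniture and walls round the work are solid. World frame = base frame: x ahead of the robot, y to its left, z up, the work surface at z = 0. Lengths are in m, angles in rad, forces in N, time in s.
With the tool pointing down it reaches from about 0.275 to 0.825 m from the base axis. Payload 5.2 kg.
Tool frame: the origin (TCP) lies between the finger pads; the fingertips stand 11 mm ahead of it and the grasp point (between the pads) lies 8 mm behind it; z points along the fingers, y is the direction in which the jaws open and shut (so a half turn about z gives the same grasp; the last joint's range is limited). The gripper opens to 93 mm and grips with 3 to 60 N. Pads are 15 mm wide; open, the fingers measure 128 mm over their backs; the gripper's body (75 mm by 188 mm) begins 65 mm behind the grasp point.
Start: joints at [1.093, 0.259, 1.535, -0, 1.348, -0.203], TCP at [0.149, 0.529, 0.198] pointing down, gripper open.
Joint ranges: [-3.14, 3.14], [-0.91, 2.08], [0.19, 2.58], [-1.22, 4.36], [0.22, 2.71], [-3.12, 3.12]. Speed limits (rad/s): [2.57, 2.57, 3.14, 3.14, 3.14, 3.14].

### API

Orientations are given as a 3x3 rotation matrix whose columns are the frame's x, y, z axes.
In Python, from station import bot gives the robot as it stands.
- The arm moves only by the tool jog_arm, never from a script. Its argument "steps" is a list of rows, each a list of 3 entries, a list of its own where there are three numbers: the closure, from 0 (fully open) to 1 (shut), then the shift along the tool's x, y, z in m, then the turn about the tool's z in degrees. A call has 1 to 12 rows; each row shifts and turns the commanded pose from where the row before left it, along the tool's axes as they then stand; what a row does not reach is not made up. A row lasts 1/10 s, in which the tool goes at most 50 mm and 8.59 degrees, less where a joint would pass 70% of its speed; a pose out of reach is approached as far as the arm can. A call with a gripper value outside its range is refused whole. The fingers move at their own pace and stop on an object; "grip_force" is the grip in N (left out, the last holds). Time passes only in rows, so rows that do not move let the fingers close. It gives the time, the measured TCP pose, the force and the opening at its end, in the units of the state.
- bot.sense(): the state, without advancing time (a new reading comes with each control period).
- bot.snapshot(name): name is "scene" or "top"; returns the picture (384x512x3 uint8, red, green, blue); there is no depth.
- bot.camera_params(name): a dict with "K" (3x3 intrinsics, pixels), "R" (3x3) and "t" (3): a world point X has camera coordinates R X + t. Camera axes: x right, y down, z forward; pixel columns grow to the right and rows downward; lengths in m; the calibration is good to about 2 mm. A picture is of the moment at which its call begins. camera_params takes no time and is no camera call.
- bot.sign_off(): hands the job in, once; it reports no verdict.
The state is a dict: "clock": time; "joint_pos": joint angles; "joint_velocities": joint speeds; "joint_efforts": joint torques, N m; "ee_pos": TCP position; "tcp_rot": TCP orientation; "force": force on the tool from outside, world axes, zero at the start; "ft_torque": the same for the moment, N m; "opening": finger opening in m.
Only numpy, scipy, OpenCV 4.12 (cv2) and the standard library are available. Lean on these libraries where they do the work, as an engineer would, in place of code of your own. Each camera call takes 0.05 s, during which the arm holds its last target. There are 200 camera calls.

## Working session

There is one attempt and no reset: what is moved stays moved. The work goes in short steps, Python scripts to look and compute and a tool call to move; the robot and the scene stay as the last step left them, time stands still between calls to the robot, and variables do not carry over. Pictures are saved under pics/ and viewed, about 8 in all and at most 12, crops included, and the job is handed in when it is done.

Besides the shell and the picture viewer there is one more tool, called after "Request:" by a JSON object that holds its "method" and its "body", one argument or row to a line. jog_arm: Moves the arm, as the interface text tells. Its arguments: {"type":"object","properties":{"steps":{"type":"array"},"grip_force":{"type":"number"}},"required":["steps"]}

```bash
ls && mkdir -p pics && python3 - <<'E'
from station import bot
import cv2, numpy as np
s=bot.sense()
for k,v in s.items(): print(k,np.round(v,4).tolist())
for n in ("scene","top"):
    cv2.imwrite(f"pics/{n}0.png",cv2.resize(bot.snapshot(n)[:,:,::-1],None,fx=1.5,fy=1.5,interpolation=cv2.INTER_CUBIC))
    c=bot.camera_params(n); print(n,{k:np.round(v,4).tolist() for k,v in c.items()})
E
```

```text
pics
clock 0.0
joint_pos [1.0932, 0.2593, 1.536, 0.0, 1.348, -0.2028]
joint_velocities [-0.0003, 0.0006, -0.0011, -0.0001, -0.0011, 0.0]
joint_efforts [0.0012, -43.7307, -28.3999, 0.0721, 0.0415, -0.0002]
ee_pos [0.149, 0.5289, 0.1972]
tcp_rot [[-0.9625, 0.2714, -0.0008], [0.2714, 0.9625, -0.0015], [0.0003, -0.0017, -1.0]]
force [-0.7978, -1.1172, 0.6758]
ft_torque [-0.0051, 0.0219, 0.0264]
opening 0.0925
scene {'K': [[394.9292, 0.0, 260.054], [0.0, 394.9292, 190.2925], [0.0, 0.0, 1.0]], 'R': [[-0.8573, -0.5145, 0.0168], [-0.4107, 0.6639, -0.6249], [0.3104, -0.5427, -0.7805]], 't': [0.3176, 0.4276, 0.6735]}
top {'K': [[418.6336, 0.0, 258.1572], [0.0, 418.6336, 193.8719], [0.0, 0.0, 1.0]], 'R': [[-0.0102, -0.9999, -0.0079], [-0.9845, 0.0114, -0.175], [0.175, 0.006, -0.9845]], 't': [-0.2263, 0.5222, 1.0717]}
```

View pics/scene0.png

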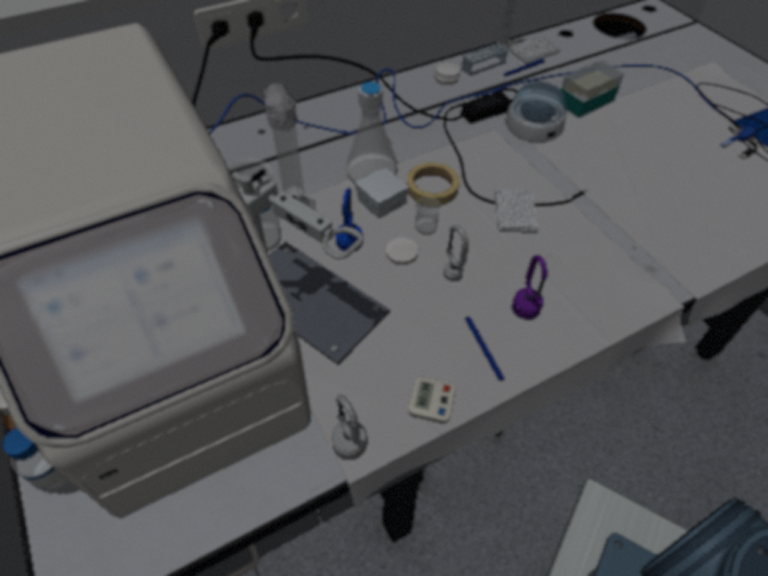

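View pics/top0.png

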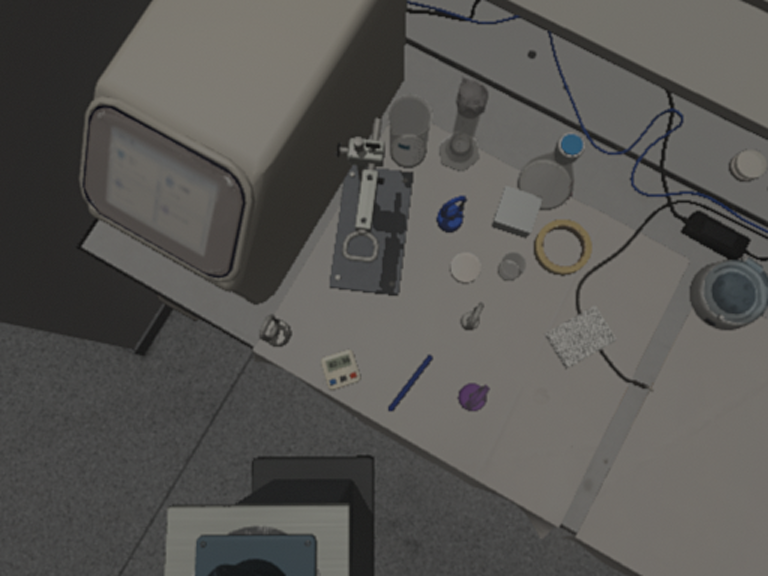

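```bash
cat > h.py <<'E'
import cv2, numpy as np
from station import bot
def panel(img,u,v,s=6,w=66,h=50):
    u0,v0=int(u-w/2),int(v-h/2)
    p=cv2.resize(img[v0:v0+h,u0:u0+w,::-1],(w*s,h*s),interpolation=cv2.INTER_CUBIC)
    p=cv2.convertScaleAbs(p,alpha=1.6,beta=10)
    for k in range(0,w,10):
        cv2.line(p,(k*s,0),(k*s,8),(0,255,255),1); cv2.putText(p,str(u0+k),(k*s,18),0,.33,(0,255,255),1)
    for k in range(0,h,10):
        cv2.line(p,(0,k*s),(8,k*s),(0,255,255),1); cv2.putText(p,str(v0+k),(10,k*s+4),0,.33,(0,255,255),1)
    return p
def cams(): return {n:bot.camera_params(n) for n in("scene","top")}
C=cams()
def proj(n,X):
    c=C[n]; p=np.array(c["K"])@(np.array(c["R"])@np.array(X)+np.array(c["t"])); return p[:2]/p[2]
def onz(n,u,v,z):
    c=C[n]; R=np.array(c["R"]); o=-R.T@np.array(c["t"]); d=R.T@np.linalg.inv(c["K"])@[u,v,1]
    return o+d*(z-o[2])/d[2]
def tri(us,ut):
    P=[np.array(C[n]["K"])@np.c_[C[n]["R"],C[n]["t"]] for n in("scene","top")]
    X=cv2.triangulatePoints(P[0],P[1],np.array(us,float).reshape(2,1),np.array(ut,float).reshape(2,1))
    X=(X[:3]/X[3]).ravel(); return X, [np.round(proj(n,X)-q,1).tolist() for n,q in(("scene",us),("top",ut))]
E
python3 - <<'E'
from h import *
S,T=bot.snapshot("scene"),bot.snapshot("top")
np.save("S0.npy",S);np.save("T0.npy",T)
a=np.hstack([panel(S,231,285),panel(T,183,221)]);b=np.hstack([panel(S,228,160),panel(T,245,163)])
cv2.imwrite("pics/c1.png",np.vstack([a,b]))
E
```

```text
(no output)
```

View pics/c1.png

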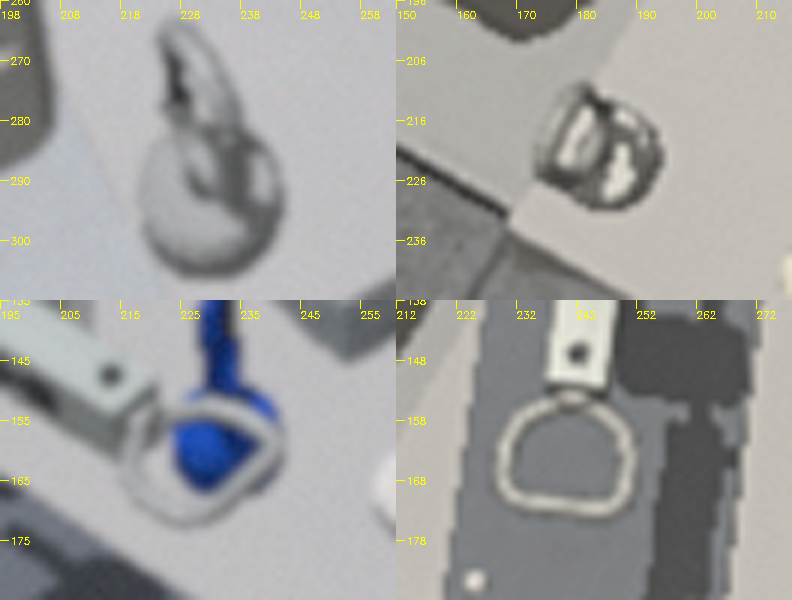

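```bash
cat > ov.py <<'E'
from h import *
def circ(r,z,n=40): 
    a=np.linspace(0,2*np.pi,n); return np.c_[r*np.cos(a),r*np.sin(a),0*a+z]
def hookpts(y,o=0):
    z0=102
    a=np.linspace(0,np.pi,15); r=23-o
    L=np.c_[[-r]*2,[y]*2,[55,z0]]; 
    arc=np.c_[-r*np.cos(a),0*a+y,z0+r*np.sin(a)]
    return np.r_[L,arc,[[r,y,97]]]
def overlay(img,n,pose,u,v,s=6,w=66,h=50):
    p=panel(img,u,v,s,w,h); u0,v0=int(u-w/2),int(v-h/2)
    x,y,yaw=pose; R=cv2.Rodrigues(np.array([0,0,np.radians(yaw)]))[0]
    def dr(P,col):
        q=np.array([proj(n,R@(np.array(X)/1000)+[x,y,0]) for X in P])
        q=(((q-[u0,v0])+.5)*s).astype(np.int32); cv2.polylines(p,[q.reshape(-1,1,2)],False,col,1,cv2.LINE_AA)
    dr(circ(25,0),(0,200,0));dr(circ(25,30),(0,255,0))
    for yy in(-5,5):
        for o in(0,10): dr(hookpts(yy,o),(0,0,255))
    dr([[18,0,58],[18,0,97]],(255,0,0))
    return p
E
python3 - <<'E'
from h import *
print("cam",[(-np.array(C[n]["R"]).T@C[n]["t"]).round(3) for n in C])
print("cyl",onz("scene",233.3,294,.015),onz("top",184.2,221,.025), tri((233.3,294),(184.2,221)))
print("top of hook pt scene z=.12",onz("scene",226.3,266,.12))
print("bar mid",tri((235.3,165.9),(241,172)))
for e in((235.2,171.3),(246.8,172.7)): print("bar end top",onz("top",*e,.2))
for e in((230.8,170),(239.7,161.7)): print("bar end scene",onz("scene",*e,.2))
print("small base", onz("scene",302,180,.011),onz("top",313,215,.011))
print("plate corners",[onz("top",a/1.5,b/1.5,.01).round(3) for a,b in((332,291),(397,294),(412,171))])
E
```

```text
cam [array([0.239, 0.245, 0.788]), array([ 0.324, -0.239,  1.145])]
cyl [ 0.45177218 -0.0273896   0.015     ] [ 0.45148489 -0.0321417   0.025     ] (array([ 0.453247  , -0.02929718,  0.0095993 ]), [[0.0, 0.0], [-0.0, -0.0]])
top of hook pt scene z=.12 [ 0.46462284 -0.02994867  0.12      ]
bar mid (array([ 0.54614228, -0.19301191,  0.19782674]), [[0.9, 0.3], [-0.2, -0.7]])
bar end top [ 0.54586079 -0.18026016  0.2       ]
bar end top [ 0.5422165  -0.20710392  0.2       ]
bar end scene [ 0.54848261 -0.17719699  0.2       ]
bar end scene [ 0.54563437 -0.205341    0.2       ]
small base [ 0.47318113 -0.38101128  0.011     ] [ 0.46560489 -0.38046322  0.011     ]
plate corners [array([ 0.527, -0.13 ,  0.01 ]), array([ 0.52, -0.25,  0.01]), array([ 0.756, -0.281,  0.01 ])]
```

```bash
python3 - <<'E'
from ov import *
S,T=np.load("S0.npy"),np.load("T0.npy")
rows=[]
for yaw in(100,125,150):
    rows.append(np.vstack([overlay(S,"scene",(.453,-.030,yaw),231,283,6,44,50),overlay(T,"top",(.453,-.030,yaw),181,221,6,44,50)]))
cv2.imwrite("pics/o1.png",np.hstack(rows))
E
```

```text
(no output)
```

View pics/o1.png

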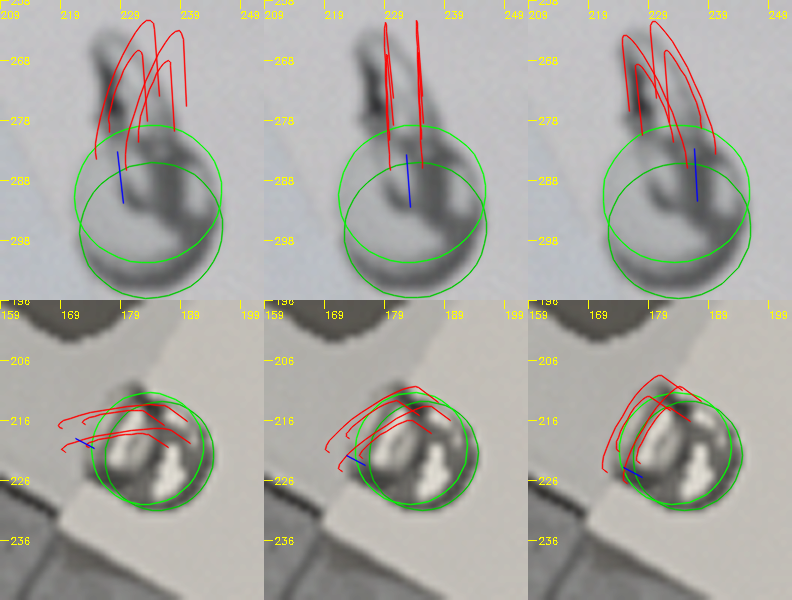

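```bash
cat > fit.py <<'E'
from ov import *
from scipy.optimize import minimize
def sil(n,pose,u0,v0,w,h,s=6):
    x,y,yaw=pose; R=cv2.Rodrigues(np.array([0,0,np.radians(yaw)]))[0]; m=np.zeros((h*s,w*s),np.uint8)
    def P(pts): return (np.array([proj(n,R@(np.array(X)/1000)+[x,y,0])-[u0,v0] for X in pts])*s+s/2)
    def hull(pts): cv2.fillConvexPoly(m,cv2.convexHull(P(pts).astype(np.int32)),255)
    hull(np.r_[circ(25,0),circ(25,30)])
    hull(np.r_[circ(5,30,10),circ(5,45,10)])
    c=[[-18,58],[-18,102]]+[[-18*np.cos(a),102+18*np.sin(a)] for a in np.linspace(0,np.pi,13)]+[[18,97]]
    b=[[-18,58],[-14,50],[0,45],[14,50],[18,58]]
    for line,r in((c,5),(b,5),([[18,58],[18,97]],3.5)):
        for (xa,za),(xb,zb) in zip(line[:-1],line[1:]):
            hull([[X+dx,dy,Z+dz] for X,Z in((xa,za),(xb,zb)) for dx in(-r,r) for dy in(-r,r) for dz in(-1,1)])
    return cv2.resize(m,(w,h),interpolation=cv2.INTER_AREA)/255.
def gmask(img,n,pose,win):
    u,v,w,h=win; u0,v0=int(u-w/2),int(v-h/2)
    crop=cv2.resize(img[v0:v0+h,u0:u0+w],None,fx=4,fy=4,interpolation=cv2.INTER_CUBIC)
    m0=sil(n,pose,u0,v0,w,h); m0=cv2.resize((m0>.3).astype(np.uint8),None,fx=4,fy=4,interpolation=cv2.INTER_NEAREST)
    k=lambda r:cv2.getStructuringElement(cv2.MORPH_ELLIPSE,(2*r+1,)*2)
    m=np.full(m0.shape,cv2.GC_BGD,np.uint8); m[cv2.dilate(m0,k(24))>0]=cv2.GC_PR_BGD; m[m0>0]=cv2.GC_PR_FGD
    cv2.grabCut(np.ascontiguousarray(crop[:,:,::-1]),m,None,np.zeros((1,65)),np.zeros((1,65)),4,cv2.GC_INIT_WITH_MASK)
    f=((m==1)|(m==3)).astype(np.float32)
    return cv2.resize(f,(w,h),interpolation=cv2.INTER_AREA)
E
python3 - <<'E'
from fit import *
S,T=np.load("S0.npy"),np.load("T0.npy")
W={"scene":(231,283,52,56),"top":(181,221,52,56)}; I={"scene":S,"top":T}
p0=(.453,-.028,160)
M={n:gmask(I[n],n,p0,W[n]) for n in W}
def cost(p):
    p=(p[0]/100,p[1]/100,p[2]*10); return sum(np.abs(sil(n,p,int(W[n][0]-26),int(W[n][1]-28),52,56)-M[n]).sum() for n in W)
for y in(0,30,60,90,120,140,155,170):
    r=minimize(cost,[45.3,-2.8,y/10],method="Nelder-Mead",options=dict(initial_simplex=[[45.3,-2.8,y/10],[45.7,-2.8,y/10],[45.3,-2.4,y/10],[45.3,-2.8,y/10+1.5]],xatol=.01,fatol=.3))
    print(y,(r.x*[.01,.01,10]).round(4),round(r.fun,1))
    if y==0 or r.fun<best[0]: best=(r.fun,r.x*[.01,.01,10])
b=best[1]; np.save("wpose.npy",b)
o=[]
for n in W:
    u,v=W[n][:2]; a=panel(I[n],u,v,6,52,48); c=a.copy()
    mk=cv2.resize(M[n],None,fx=6,fy=6)[24:24+288]
    cs,_=cv2.findContours((mk>.5).astype(np.uint8),cv2.RETR_LIST,cv2.CHAIN_APPROX_NONE); cv2.drawContours(c,cs,-1,(255,255,0),1)
    o.append(np.hstack([a,c,]))
    o[-1]=cv2.resize(np.hstack([c,overlay(I[n],n,b,u,v,6,52,48)]),None,fx=1.25,fy=1.03)
cv2.imwrite("pics/f1.png",np.vstack(o))
E
```

```text
0 [  0.4539  -0.0288 -28.5474] 134.6
30 [  0.4538  -0.0287 -26.1933] 134.9
60 [ 4.536000e-01 -2.860000e-02  1.517951e+02] 131.0
90 [ 4.540000e-01 -2.870000e-02  1.148623e+02] 218.1
120 [ 4.532000e-01 -2.850000e-02  1.517439e+02] 131.6
140 [ 4.535000e-01 -2.890000e-02  1.518159e+02] 131.3
155 [ 4.536000e-01 -2.880000e-02  1.513194e+02] 131.3
170 [ 4.535000e-01 -2.890000e-02  1.519458e+02] 131.3
```

View pics/f1.png

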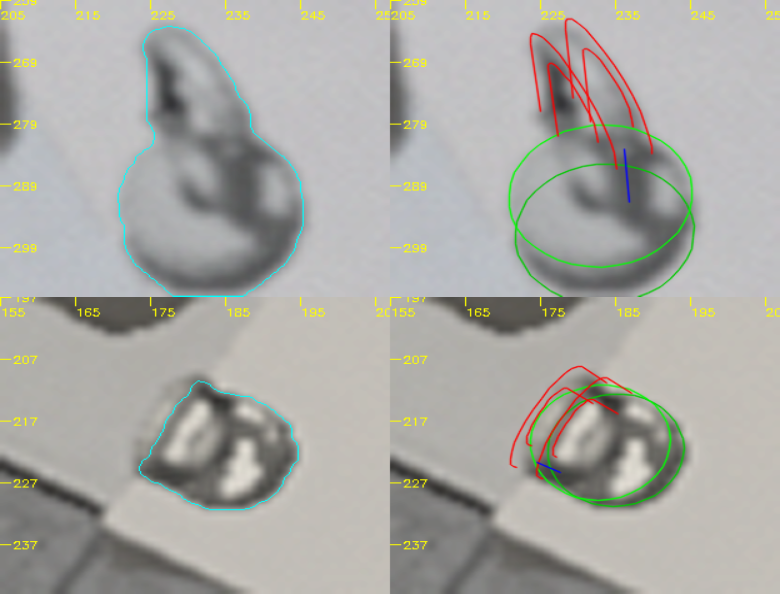

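```bash
python3 - <<'E'
from fit import *
S,T=np.load("S0.npy"),np.load("T0.npy")
def pp(I,u,v,s=10,w=40,h=30): return panel(I,u,v,s,w,h)
a=np.hstack([pp(S,231,276),pp(T,181,219)])
b=np.hstack([pp(S,304,170,8,50,38)[:300],pp(S,355,187,8,50,38)[:300]])
cv2.imwrite("pics/z1.png",np.vstack([a,b]))
E
```

```text
(no output)
```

View pics/z1.png

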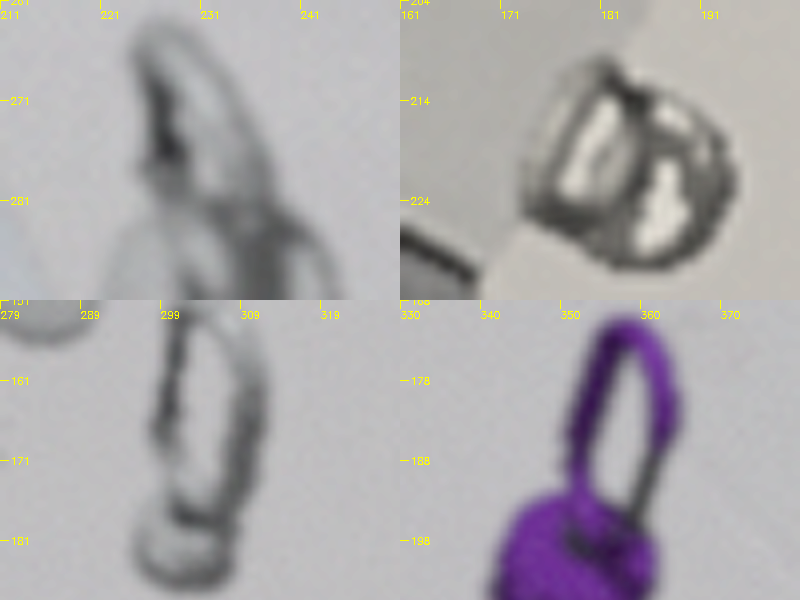

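```bash
python3 - <<'E'
from fit import *
S,T=np.load("S0.npy"),np.load("T0.npy")
print("scene cols 222..242"); 
for v in range(262,290,2): print(v,S[v,222:243].mean(1).astype(int).tolist())
print("top cols 171..191")
for v in range(208,232,2): print(v,T[v,171:192].mean(1).astype(int).tolist())
R=cv2.Rodrigues(np.array([0,0,np.radians(152)]))[0]
for x in(-18,18):
    for z in(60,75,90,102): 
        X=R@(np.array([x,0,z])/1000)+[.4535,-.0288,0]; print(x,z,proj("scene",X).round(1),proj("top",X).round(1))
# same for purple & small strands chroma
E
```

```text
scene cols 222..242
262 [115, 114, 114, 110, 107, 107, 107, 112, 114, 115, 114, 114, 114, 115, 113, 115, 114, 114, 114, 114, 114]
264 [115, 112, 102, 94, 93, 93, 91, 93, 98, 108, 114, 115, 114, 116, 115, 115, 114, 114, 114, 115, 115]
266 [112, 103, 85, 79, 85, 97, 101, 98, 94, 97, 105, 113, 114, 115, 115, 115, 115, 115, 114, 115, 115]
268 [114, 108, 91, 67, 65, 80, 93, 104, 106, 101, 95, 96, 106, 114, 115, 115, 115, 115, 114, 116, 116]
270 [115, 112, 100, 74, 45, 46, 70, 92, 108, 111, 104, 94, 95, 106, 115, 114, 115, 115, 115, 116, 115]
272 [116, 114, 109, 87, 51, 42, 71, 93, 100, 106, 106, 99, 89, 92, 104, 112, 115, 115, 115, 115, 115]
274 [116, 114, 108, 87, 50, 33, 54, 80, 95, 97, 97, 98, 93, 86, 91, 104, 113, 114, 114, 115, 115]
276 [115, 113, 103, 83, 53, 33, 36, 54, 86, 98, 98, 94, 91, 84, 79, 85, 103, 113, 114, 114, 114]
278 [115, 110, 98, 79, 68, 63, 58, 64, 86, 103, 101, 89, 82, 79, 74, 74, 90, 108, 114, 115, 114]
280 [115, 114, 113, 101, 84, 68, 65, 67, 75, 81, 80, 78, 72, 75, 69, 68, 81, 102, 110, 115, 114]
282 [114, 114, 109, 104, 95, 85, 84, 84, 79, 72, 60, 56, 61, 67, 6
[... 1085 characters left out ...]
, 61, 39, 46, 90, 125, 109, 63, 58, 57]
224 [104, 94, 68, 55, 45, 40, 47, 58, 60, 61, 64, 54, 51, 55, 89, 124, 125, 120, 95, 58, 50]
226 [99, 99, 97, 83, 54, 42, 36, 36, 37, 43, 50, 57, 60, 80, 112, 125, 127, 117, 80, 52, 46]
228 [104, 111, 113, 112, 114, 110, 99, 85, 64, 59, 57, 59, 60, 85, 114, 106, 89, 67, 44, 44, 67]
230 [111, 112, 112, 111, 111, 111, 112, 113, 108, 98, 84, 53, 52, 53, 54, 49, 47, 70, 92, 103, 113]
-18 60 [227.9 276.3] [183.9 212.7]
-18 75 [227.5 272.8] [182.8 211.9]
-18 90 [227.1 269.3] [181.7 211.1]
-18 102 [226.8 266.4] [180.8 210.5]
18 60 [236.5 290.8] [177.1 224.9]
18 75 [236.3 287.5] [176.  224.3]
18 90 [236.1 284.1] [174.8 223.7]
18 102 [235.9 281.3] [173.8 223.2]
```

```bash
python3 - <<'E'
from h import *
for p in((262,300),(405,85),(82,243)): print("box base top-view",p,onz("top",p[0]/1.5,p[1]/1.5,0).round(3))
for p in((130,515),(308,408)): print("box base scene",p,onz("scene",p[0]/1.5,p[1]/1.5,0).round(3))
# display top-right corner / lower right: scene(228,200) top(245,195); lower: scene (290,335) top (235,275)
print("scr top right",tri((228/1.5,200/1.5),(238/1.5,185/1.5)))
print("scr low right",tri((285/1.5,330/1.5),(225/1.5,275/1.5)))
print("scr top left?",tri((5/1.5,262/1.5),(97/1.5,105/1.5)))
y=np.radians(-28);P=np.array([.4536,-.0287]);print("grasp",P-.021*np.array([np.cos(y),np.sin(y)]))
E
```

```text
box base top-view (262, 300) [0.513 0.    0.   ]
box base top-view (405, 85) [ 0.938 -0.271  0.   ]
box base top-view (82, 243) [0.626 0.343 0.   ]
box base scene (130, 515) [0.642 0.2   0.   ]
box base scene (308, 408) [ 0.536 -0.043  0.   ]
scr top right (array([ 0.59677231, -0.04621282,  0.38015752]), [[-2.1, -0.7], [0.7, 1.4]])
scr low right (array([ 0.5050036 , -0.0033402 ,  0.27408452]), [[0.4, 0.1], [-0.1, -0.3]])
scr top left? (array([0.69456433, 0.12844142, 0.40079329]), [[-6.1, -2.2], [2.4, 3.3]])
grasp [ 0.4350581 -0.0188411]
```

Request:
{"method": "jog_arm", "body": {
  "steps": [
    [0.3, [0, 0, 0], 6.1],
    [0.3, [0, 0, 0], 6.1],
    [0.3, [-0.036, -0.025, 0], 0],
    [0.3, [-0.036, -0.025, 0], 0],
    [0.3, [-0.036, -0.025, 0], 0],
    [0.3, [-0.036, -0.025, 0], 0],
    [0.3, [-0.036, -0.025, 0], 0],
    [0.3, [-0.036, -0.025, 0], 0],
    [0.3, [-0.036, -0.025, 0], 0],
    [0.3, [-0.036, -0.025, 0], 0],
    [0.3, [-0.036, -0.025, 0], 0],
    [0.3, [-0.036, -0.025, 0], 0]
  ],
  "grip_force": 45
}}

```text
clock: 1.4
ee_pos: [0.3505, 0.1382, 0.1981]
tcp_rot: [[-0.883, 0.469, 0.001], [0.469, 0.883, 0.0], [-0.001, 0.001, -1.0]]
force: [0.4, 1.2, 0.6]
opening: 0.0651
```

Request:
{"method": "jog_arm", "body": {
  "steps": [
    [0.5, [-0.036, -0.025, 0], 0],
    [0.5, [-0.036, -0.025, 0], 0],
    [0.5, [-0.036, -0.025, 0], 0],
    [0.5, [-0.036, -0.025, 0], 0],
    [0.5, [-0.003, 0.001, 0], 0],
    [0.5, [0, 0, 0], 0]
  ]
}}

```text
clock: 2.0
ee_pos: [0.4336, -0.0171, 0.1975]
tcp_rot: [[-0.882, 0.471, -0.001], [0.471, 0.882, 0.001], [0.001, 0.0, -1.0]]
force: [0.1, -0.1, 0.5]
opening: 0.0462
```

```bash
python3 - <<'E'
from fit import *
print(bot.sense()["ee_pos"],bot.sense()["force"])
S,T=bot.snapshot("scene"),bot.snapshot("top")
np.save("S1.npy",S);np.save("T1.npy",T)
cv2.imwrite("pics/g1.png",np.hstack([panel(S,231,265,4,100,120),panel(T,195,215,4,100,120)]))
E
```

```text
[ 0.43361543 -0.01711104  0.1975492 ] [ 0.06356213 -0.07864728  0.52184877]
```

View pics/g1.png

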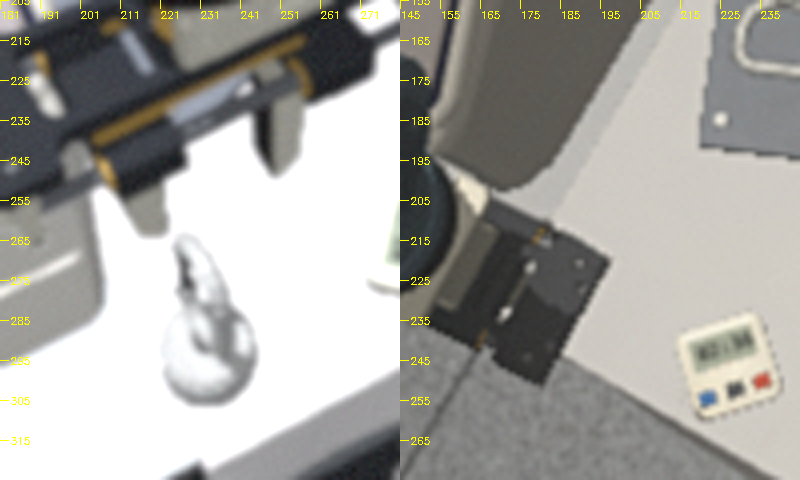

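Request:
{"method": "jog_arm", "body": {
  "steps": [
    [0.5, [-0.001, -0.001, 0.025], 0],
    [0.5, [0, 0, 0.025], 0],
    [0.5, [0, 0, 0.025], 0],
    [0.5, [0, 0, 0.02], 0],
    [0.5, [0, 0, 0.02], 0],
    [0.5, [0, 0, 0.002], 0],
    [0.6, [0, 0, 0], 0],
    [0.7, [0, 0, 0], 0],
    [0.8, [0, 0, 0], 0]
  ],
  "grip_force": 5
}}

```text
clock: 3.0
ee_pos: [0.4348, -0.0178, 0.0821]
tcp_rot: [[-0.884, 0.468, 0.002], [0.468, 0.884, -0.001], [-0.002, 0.0, -1.0]]
force: [-0.5, 0.2, 0.1]
opening: 0.0269
```

Now close slowly at low force and read the opening (10 mm = back, 7 mm = gate).

Request:
{"method": "jog_arm", "body": {
  "steps": [
    [0.85, [0, 0, 0], 0],
    [0.88, [0, 0, 0], 0],
    [0.9, [0, 0, 0], 0],
    [0.92, [0, 0, 0], 0],
    [0.94, [0, 0, 0], 0],
    [0.96, [0, 0, 0], 0],
    [1.0, [0, 0, 0], 0],
    [1.0, [0, 0, 0], 0],
    [1.0, [0, 0, 0], 0]
  ],
  "grip_force": 5
}}

```text
clock: 3.9
ee_pos: [0.434, -0.018, 0.0811]
tcp_rot: [[-0.883, 0.469, 0.0], [0.469, 0.883, -0.0], [-0.0, -0.0, -1.0]]
force: [-2.1, -0.7, 4.8]
opening: 0.0097
```

Request:
{"method": "jog_arm", "body": {
  "steps": [
    [1.0, [0, 0, 0], 0],
    [1.0, [0, 0, 0], 0],
    [1.0, [0, 0, 0], 0],
    [1.0, [0, 0, -0.005], 0],
    [1.0, [0, 0, -0.01], 0],
    [1.0, [0, 0, -0.015], 0],
    [1.0, [0, 0, -0.02], 0],
    [1.0, [0, 0, -0.02], 0],
    [1.0, [0, 0, -0.02], 0],
    [1.0, [0, 0, -0.02], 0],
    [1.0, [0, 0, -0.005], 0],
    [1.0, [0, 0, 0], 0]
  ],
  "grip_force": 55
}}

```text
clock: 5.1
ee_pos: [0.4343, -0.0179, 0.1964]
tcp_rot: [[-0.883, 0.469, 0.001], [0.469, 0.883, -0.0], [-0.001, 0.0, -1.0]]
force: [-0.0, 1.0, -5.2]
opening: 0.0086
```

Request:
{"method": "jog_arm", "body": {
  "steps": [
    [1.0, [-0.01, -0.03, 0], 0],
    [1.0, [-0.015, -0.03, 0], 0],
    [1.0, [-0.025, -0.03, 0], 0],
    [1.0, [-0.032, -0.02, 0], 0],
    [1.0, [-0.025, -0.012, 0], 0],
    [1.0, [-0.01, -0.004, 0], -4.5],
    [1.0, [0, 0, 0], -6],
    [1.0, [0, 0, 0], -6],
    [1.0, [0, 0, 0], -4],
    [1.0, [0, 0, 0], 0],
    [1.0, [0, 0, 0], 0],
    [1.0, [0, 0, 0], 0]
  ]
}}

```text
clock: 6.3
ee_pos: [0.478, -0.1838, 0.1954]
tcp_rot: [[-0.991, 0.131, -0.001], [0.131, 0.991, 0.001], [0.001, 0.0, -1.0]]
force: [-1.1, 0.0, -4.5]
opening: 0.0088
```

```bash
python3 - <<'E'
from fit import *
s=bot.sense();print(s["clock"],s["ee_pos"].round(4),s["tcp_rot"].round(3).tolist(),s["force"].round(2),s["opening"])
S,T=bot.snapshot("scene"),bot.snapshot("top")
np.save("S2.npy",S);np.save("T2.npy",T)
print(bot.sense()["force"].round(2))
cv2.imwrite("pics/g2.png",np.hstack([panel(S,243,168,6,66,92),panel(T,240,180,6,66,92)]))
E
```

```text
6.3 [ 0.478  -0.1838  0.1954] [[-0.991, 0.131, -0.001], [0.131, 0.991, 0.001], [0.001, 0.0, -1.0]] [-1.09  0.01 -4.5 ] 0.008848633190923287
[ 0.23 -0.63 -3.89]
```

View pics/g2.png

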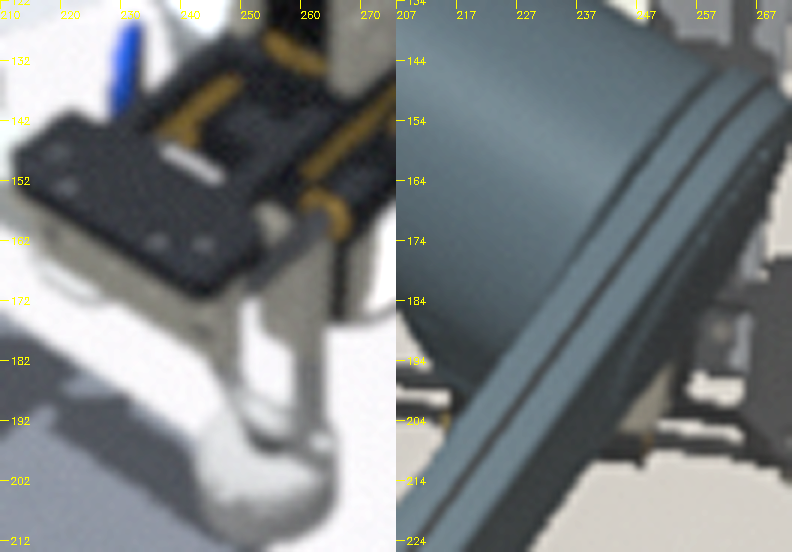

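Request:
{"method": "jog_arm", "body": {
  "steps": [
    [1.0, [0, 0, 0.015], 0],
    [1.0, [0, 0, 0.015], 0],
    [1.0, [0, 0, 0.015], 0],
    [1.0, [0, 0, 0.007], 0],
    [1.0, [-0.01, 0, 0], 0],
    [1.0, [-0.01, 0, 0], 0],
    [1.0, [-0.01, 0, 0], 0],
    [1.0, [-0.01, 0, 0], 0],
    [1.0, [-0.006, 0, 0], 0],
    [1.0, [0, 0, 0], 0],
    [1.0, [0, 0, 0], 0],
    [1.0, [0, 0, 0], 0]
  ]
}}

```text
clock: 7.6
ee_pos: [0.5235, -0.1898, 0.1439]
tcp_rot: [[-0.992, 0.13, -0.001], [0.13, 0.992, 0.0], [0.001, 0.0, -1.0]]
force: [-0.0, -0.3, -4.6]
opening: 0.0089
```

Request:
{"method": "jog_arm", "body": {
  "steps": [
    [1.0, [0, 0, -0.001], 0],
    [1.0, [0, 0, -0.001], 0],
    [1.0, [0, 0, -0.001], 0],
    [1.0, [0, 0, 0], 0],
    [1.0, [0, 0, 0], 0]
  ]
}}

```text
clock: 8.1
ee_pos: [0.5239, -0.19, 0.1471]
tcp_rot: [[-0.992, 0.13, 0.0], [0.13, 0.992, -0.0], [-0.0, -0.0, -1.0]]
force: [-0.6, -0.2, -4.5]
opening: 0.0087
```

Request:
{"method": "jog_arm", "body": {
  "steps": [
    [1.0, [0, 0, -0.001], 0],
    [1.0, [0, 0, 0], 0],
    [1.0, [0, 0, 0], 0]
  ]
}}

```text
clock: 8.4
ee_pos: [0.5239, -0.19, 0.148]
tcp_rot: [[-0.992, 0.13, 0.0], [0.13, 0.992, -0.0], [-0.0, -0.0, -1.0]]
force: [0.1, -0.6, -4.6]
opening: 0.0086
```

Request:
{"method": "jog_arm", "body": {
  "steps": [
    [1.0, [0, 0, -0.001], 0],
    [1.0, [0, 0, 0], 0],
    [1.0, [0, 0, 0], 0]
  ]
}}

```text
clock: 8.7
ee_pos: [0.5239, -0.19, 0.149]
tcp_rot: [[-0.992, 0.13, 0.0], [0.13, 0.992, -0.0], [-0.0, -0.0, -1.0]]
force: [-0.4, -0.5, -4.5]
opening: 0.0087
```

Request:
{"method": "jog_arm", "body": {
  "steps": [
    [1.0, [0, 0, -0.001], 0],
    [1.0, [0, 0, 0], 0],
    [1.0, [0, 0, 0], 0]
  ]
}}

```text
clock: 9.0
ee_pos: [0.5239, -0.19, 0.15]
tcp_rot: [[-0.992, 0.13, 0.0], [0.13, 0.992, -0.0], [-0.0, -0.0, -1.0]]
force: [0.4, -0.3, -4.5]
opening: 0.0084
```

Request:
{"method": "jog_arm", "body": {
  "steps": [
    [1.0, [0, 0, -0.001], 0],
    [1.0, [0, 0, 0], 0],
    [1.0, [0, 0, 0], 0]
  ]
}}

```text
clock: 9.3
ee_pos: [0.5239, -0.19, 0.151]
tcp_rot: [[-0.992, 0.13, 0.0], [0.13, 0.992, -0.0], [-0.0, -0.0, -1.0]]
force: [0.9, -0.1, -4.9]
opening: 0.0088
```

Request:
{"method": "jog_arm", "body": {
  "steps": [
    [1.0, [0, 0, -0.0007], 0],
    [1.0, [0, 0, 0], 0],
    [1.0, [0, 0, 0], 0]
  ]
}}

```text
clock: 9.6
ee_pos: [0.5239, -0.19, 0.1517]
tcp_rot: [[-0.992, 0.13, 0.0], [0.13, 0.992, -0.0], [-0.0, -0.0, -1.0]]
force: [0.0, -0.3, -4.6]
opening: 0.0085
```

Request:
{"method": "jog_arm", "body": {
  "steps": [
    [1.0, [0, 0, -0.0007], 0],
    [1.0, [0, 0, 0], 0],
    [1.0, [0, 0, 0], 0]
  ]
}}

```text
clock: 9.9
ee_pos: [0.5239, -0.19, 0.1524]
tcp_rot: [[-0.992, 0.13, 0.0], [0.13, 0.992, -0.0], [-0.0, -0.0, -1.0]]
force: [-0.2, 0.5, -5.1]
opening: 0.0091
```

Request:
{"method": "jog_arm", "body": {
  "steps": [
    [1.0, [0, 0, -0.0007], 0],
    [1.0, [0, 0, 0], 0],
    [1.0, [0, 0, 0], 0]
  ]
}}

```text
clock: 10.2
ee_pos: [0.5239, -0.19, 0.1531]
tcp_rot: [[-0.992, 0.13, 0.0], [0.13, 0.992, -0.0], [-0.0, -0.0, -1.0]]
force: [-0.1, -0.4, -4.5]
opening: 0.0087
```

Request:
{"method": "jog_arm", "body": {
  "steps": [
    [1.0, [0, 0, -0.0007], 0],
    [1.0, [0, 0, 0], 0],
    [1.0, [0, 0, 0], 0]
  ]
}}

```text
clock: 10.5
ee_pos: [0.5239, -0.19, 0.1538]
tcp_rot: [[-0.992, 0.13, 0.0], [0.13, 0.992, -0.0], [-0.0, -0.0, -1.0]]
force: [0.5, -0.2, -5.2]
opening: 0.0088
```

Request:
{"method": "jog_arm", "body": {
  "steps": [
    [1.0, [0, 0, -0.0007], 0],
    [1.0, [0, 0, 0], 0],
    [1.0, [0, 0, 0], 0]
  ]
}}

```text
clock: 10.8
ee_pos: [0.5239, -0.19, 0.1545]
tcp_rot: [[-0.992, 0.13, 0.0], [0.13, 0.992, -0.0], [-0.0, -0.0, -1.0]]
force: [0.7, -0.7, -4.7]
opening: 0.0087
```

Request:
{"method": "jog_arm", "body": {
  "steps": [
    [1.0, [0, 0, -0.0007], 0],
    [1.0, [0, 0, 0], 0],
    [1.0, [0, 0, 0], 0]
  ]
}}

```text
clock: 11.1
ee_pos: [0.5239, -0.19, 0.1552]
tcp_rot: [[-0.992, 0.13, 0.0], [0.13, 0.992, -0.0], [-0.0, -0.0, -1.0]]
force: [-0.4, -0.2, -3.3]
opening: 0.009
```

Request:
{"method": "jog_arm", "body": {
  "steps": [
    [1.0, [0, 0, 0], 0]
  ]
}}

```text
clock: 11.2
ee_pos: [0.5239, -0.19, 0.1551]
tcp_rot: [[-0.992, 0.13, -0.0], [0.13, 0.992, 0.0], [0.0, -0.0, -1.0]]
force: [-0.2, 0.0, -4.0]
opening: 0.0086
```

Request:
{"method": "jog_arm", "body": {
  "steps": [
    [1.0, [0, 0, 0], 0]
  ]
}}

```text
clock: 11.3
ee_pos: [0.5239, -0.19, 0.1551]
tcp_rot: [[-0.992, 0.13, 0.0], [0.13, 0.992, -0.0], [-0.0, -0.0, -1.0]]
force: [-0.3, 0.8, -5.2]
opening: 0.0086
```

Request:
{"method": "jog_arm", "body": {
  "steps": [
    [1.0, [0, 0, -0.0006], 0],
    [1.0, [0, 0, 0], 0]
  ]
}}

```text
clock: 11.5
ee_pos: [0.524, -0.19, 0.1559]
tcp_rot: [[-0.992, 0.13, 0.0], [0.13, 0.992, -0.0], [-0.0, -0.0, -1.0]]
force: [0.3, 0.5, -4.4]
opening: 0.0088
```

```bash
python3 - <<'E'
from h import *
bot.snapshot("top"); s=bot.sense();print(s["ee_pos"].round(4),s["force"].round(2),s["ft_torque"].round(3))
S=bot.snapshot("scene"); np.save("S3.npy",S); s=bot.sense();print(s["force"].round(2))
cv2.imwrite("pics/g3.png",panel(S,245,165,10,76,60))
E
```

```text
[ 0.524  -0.19    0.1558] [ 0.11  0.36 -3.96] [-0.016  0.048  0.028]
[ 0.11  0.05 -4.12]
```

View pics/g3.png

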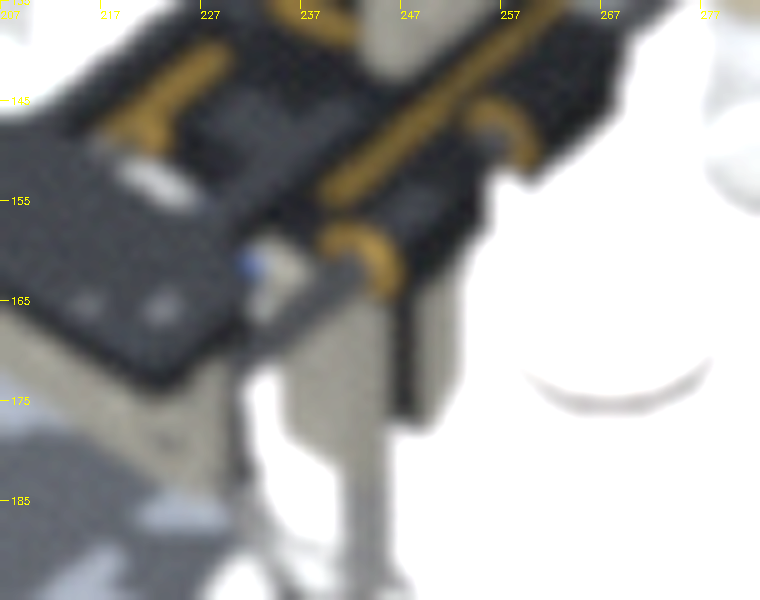

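```bash
python3 - <<'E'
from ov import *
S0,T0,S2,S3=[np.load(f"{k}.npy") for k in("S0","T0","S2","S3")]
def draw(p,n,P,col,u,v,s,w,h):
    u0,v0=int(u-w/2),int(v-h/2); q=np.array([proj(n,X) for X in P]); q=((q-[u0,v0]+.5)*s).astype(np.int32)
    cv2.polylines(p,[q.reshape(-1,1,2)],False,col,1,cv2.LINE_AA)
yaw=np.radians(-7.5);R=np.array([[np.cos(yaw),-np.sin(yaw),0],[np.sin(yaw),np.cos(yaw),0],[0,0,1]])
out=[]
for S,t,(u,v) in((S2,(.478,-.1838,.1954),(250,190)),(S3,(.524,-.19,.1558),(240,195))):
    p=panel(S,u,v,6,66,50)
    for tilt,col in((0,(0,255,0)),(12,(0,0,255))):
        a=np.radians(tilt);Rt=np.array([[np.cos(a),0,np.sin(a)],[0,1,0],[-np.sin(a),0,np.cos(a)]])
        for P in(circ(25,0),circ(25,30)):
            Q=[R@(Rt@((X-[-22,0,81+8])/1000)+[0,0,.008])+t for X in P]; draw(p,"scene",Q,col,u,v,6,66,50)
    out.append(p)
# eye: outer straight +-14 at x=0; sides at y=+-24 (bar centre), corner radius 10; 
a=np.linspace(0,np.pi/2,6)
def D(x0,y0,z):
    pts=[[10,24],[10-10*np.cos(0),24]][:0]
    pts=[[18,24]]+[[10-10*np.sin(t),14+10*np.cos(t)] for t in a]+[[10-10*np.cos(t),-14-10*np.sin(t)] for t in a]+[[18,-24]]
    return [R@np.array([X/1000,Y/1000,0])+[x0,y0,z] for X,Y in pts]
row=[]
for I,n,(u,v) in((S0,"scene",(228,160)),(T0,"top",(245,163))):
    p=panel(I,u,v,6,66,50)
    for z,col in((.197,(0,255,0)),(.205,(0,0,255))):
        # anchor x,y on top view bar mid
        m=onz("top",241,172.0,z); draw(p,n,D(m[0],m[1],z),col,u,v,6,66,50)
    row.append(p)
cv2.imwrite("pics/k1.png",np.vstack([np.hstack(out),np.hstack(row)]))
E
```

```text
(no output)
```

View pics/k1.png

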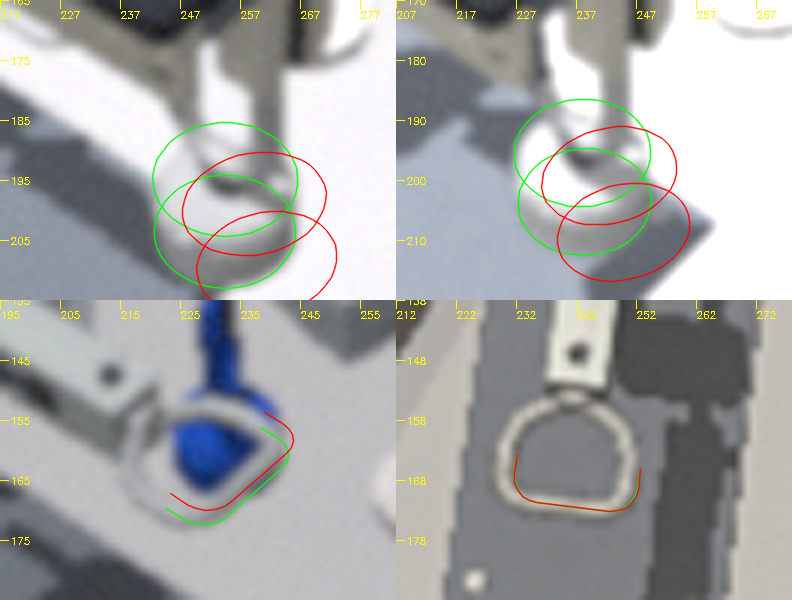

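Request:
{"method": "jog_arm", "body": {
  "steps": [
    [1.0, [0, 0, 0.005], 0],
    [1.0, [0.012, 0, 0], 0],
    [1.0, [0.015, 0, 0], 0],
    [1.0, [0.015, 0, 0], 0],
    [1.0, [0.01, 0.003, 0], 0],
    [1.0, [0, 0, -0.017], 0],
    [1.0, [0, 0, -0.017], 0],
    [1.0, [0, 0, -0.013], 0],
    [1.0, [0, 0, 0], 0],
    [1.0, [0, 0, 0], 0],
    [1.0, [0, 0, 0], 0]
  ]
}}

```text
clock: 12.7
ee_pos: [0.472, -0.1798, 0.1968]
tcp_rot: [[-0.992, 0.13, -0.001], [0.13, 0.992, 0.001], [0.002, 0.001, -1.0]]
force: [-0.5, 0.1, -3.8]
opening: 0.0091
```

Request:
{"method": "jog_arm", "body": {
  "steps": [
    [1.0, [-0.004, 0, -0.001], 0],
    [1.0, [-0.004, 0, 0], 0],
    [1.0, [-0.004, 0, 0], 0],
    [1.0, [-0.002, 0, 0], 0],
    [1.0, [-0.002, 0, 0], 0],
    [1.0, [0, 0, 0], 0],
    [1.0, [0, 0, 0], 0]
  ]
}}

```text
clock: 13.4
ee_pos: [0.4885, -0.1823, 0.1987]
tcp_rot: [[-0.992, 0.129, -0.0], [0.129, 0.992, 0.0], [0.0, 0.0, -1.0]]
force: [-0.4, -0.3, -4.3]
opening: 0.0089
```

Request:
{"method": "jog_arm", "body": {
  "steps": [
    [1.0, [-0.001, 0, 0], 0],
    [1.0, [-0.001, 0, 0], 0],
    [1.0, [0, 0, 0], 0]
  ]
}}

```text
clock: 13.7
ee_pos: [0.4907, -0.1827, 0.1988]
tcp_rot: [[-0.992, 0.13, 0.0], [0.13, 0.992, -0.0], [-0.0, -0.0, -1.0]]
force: [-0.1, 0.1, -4.8]
opening: 0.0089
```

Request:
{"method": "jog_arm", "body": {
  "steps": [
    [1.0, [-0.001, 0, 0], 0],
    [1.0, [-0.001, 0, 0], 0],
    [1.0, [0, 0, 0], 0]
  ]
}}

```text
clock: 14.0
ee_pos: [0.4927, -0.1829, 0.1987]
tcp_rot: [[-0.992, 0.13, 0.0], [0.13, 0.992, -0.0], [-0.0, -0.0, -1.0]]
force: [-0.1, -0.1, -5.8]
opening: 0.0086
```

Request:
{"method": "jog_arm", "body": {
  "steps": [
    [1.0, [-0.001, 0, 0], 0],
    [1.0, [-0.001, 0, 0], 0],
    [1.0, [0, 0, 0], 0]
  ]
}}

```text
clock: 14.3
ee_pos: [0.4947, -0.1832, 0.1987]
tcp_rot: [[-0.992, 0.13, 0.0], [0.13, 0.992, -0.0], [-0.0, -0.0, -1.0]]
force: [0.2, -0.6, -4.7]
opening: 0.0092
```

Request:
{"method": "jog_arm", "body": {
  "steps": [
    [1.0, [-0.001, 0, 0], 0],
    [1.0, [0, 0, 0], 0]
  ]
}}

```text
clock: 14.5
ee_pos: [0.4957, -0.1832, 0.1988]
tcp_rot: [[-0.992, 0.129, 0.0], [0.129, 0.992, -0.0], [-0.0, -0.0, -1.0]]
force: [0.1, -0.3, -5.0]
opening: 0.0087
```

Request:
{"method": "jog_arm", "body": {
  "steps": [
    [1.0, [-0.001, 0, 0], 0],
    [1.0, [0, 0, 0], 0]
  ]
}}

```text
clock: 14.7
ee_pos: [0.4966, -0.1834, 0.1987]
tcp_rot: [[-0.992, 0.13, 0.0], [0.13, 0.992, -0.0], [-0.0, 0.0, -1.0]]
force: [0.3, -0.2, -4.5]
opening: 0.009
```

Request:
{"method": "jog_arm", "body": {
  "steps": [
    [1.0, [-0.001, 0, 0], 0],
    [1.0, [0, 0, 0], 0]
  ]
}}

```text
clock: 14.9
ee_pos: [0.4977, -0.1835, 0.1987]
tcp_rot: [[-0.992, 0.13, 0.0], [0.13, 0.992, -0.0], [-0.0, -0.0, -1.0]]
force: [0.8, 0.1, -4.2]
opening: 0.0089
```

Request:
{"method": "jog_arm", "body": {
  "steps": [
    [1.0, [-0.001, 0, 0], 0],
    [1.0, [0, 0, 0], 0]
  ]
}}

```text
clock: 15.1
ee_pos: [0.4987, -0.1837, 0.1988]
tcp_rot: [[-0.992, 0.13, 0.0], [0.13, 0.992, -0.0], [-0.0, -0.0, -1.0]]
force: [-0.2, -0.4, -4.5]
opening: 0.0087
```

Request:
{"method": "jog_arm", "body": {
  "steps": [
    [1.0, [-0.001, 0, 0], 0],
    [1.0, [0, 0, 0], 0]
  ]
}}

```text
clock: 15.3
ee_pos: [0.4991, -0.1837, 0.1986]
tcp_rot: [[-0.992, 0.13, -0.001], [0.13, 0.992, 0.0], [0.001, 0.0, -1.0]]
force: [-1.7, 0.1, -4.2]
opening: 0.0088
```

Request:
{"method": "jog_arm", "body": {
  "steps": [
    [1.0, [-0.001, 0, 0], 0],
    [1.0, [0, 0, 0], 0]
  ]
}}

```text
clock: 15.5
ee_pos: [0.5, -0.1838, 0.1986]
tcp_rot: [[-0.992, 0.13, -0.001], [0.13, 0.992, 0.0], [0.001, 0.0, -1.0]]
force: [-2.3, 0.8, -2.9]
opening: 0.0088
```

Request:
{"method": "jog_arm", "body": {
  "steps": [
    [1.0, [-0.001, 0, 0], 0],
    [1.0, [0, 0, 0], 0]
  ]
}}

```text
clock: 15.7
ee_pos: [0.5012, -0.184, 0.1986]
tcp_rot: [[-0.992, 0.13, -0.001], [0.13, 0.992, 0.0], [0.001, 0.0, -1.0]]
force: [-3.5, -0.7, -4.1]
opening: 0.0087
```

Request:
{"method": "jog_arm", "body": {
  "steps": [
    [1.0, [-0.001, 0, 0], 0],
    [1.0, [0, 0, 0], 0]
  ]
}}

```text
clock: 15.9
ee_pos: [0.5023, -0.1841, 0.1986]
tcp_rot: [[-0.992, 0.13, -0.0], [0.13, 0.992, 0.0], [0.001, 0.0, -1.0]]
force: [-3.1, 0.4, -3.0]
opening: 0.0088
```

Request:
{"method": "jog_arm", "body": {
  "steps": [
    [1.0, [-0.001, 0, 0], 0],
    [1.0, [-0.001, 0, 0], 0],
    [1.0, [0, 0, 0], 0]
  ]
}}

```text
clock: 16.2
ee_pos: [0.5044, -0.1844, 0.1986]
tcp_rot: [[-0.992, 0.13, -0.0], [0.13, 0.992, 0.0], [0.0, 0.0, -1.0]]
force: [-4.4, 0.9, -3.8]
opening: 0.009
```

Request:
{"method": "jog_arm", "body": {
  "steps": [
    [1.0, [-0.001, 0, 0], 0],
    [1.0, [-0.001, 0, 0], 0],
    [1.0, [0, 0, 0], 0]
  ]
}}

```text
clock: 16.5
ee_pos: [0.5064, -0.1846, 0.1987]
tcp_rot: [[-0.992, 0.129, -0.0], [0.129, 0.992, 0.0], [0.0, 0.0, -1.0]]
force: [-4.7, 0.9, -4.1]
opening: 0.0085
```

Request:
{"method": "jog_arm", "body": {
  "steps": [
    [1.0, [-0.001, 0, 0], 0],
    [1.0, [-0.001, 0, 0], 0],
    [1.0, [0, 0, 0], 0]
  ]
}}

```text
clock: 16.8
ee_pos: [0.5083, -0.1849, 0.1988]
tcp_rot: [[-0.992, 0.13, -0.0], [0.13, 0.992, 0.0], [0.0, 0.0, -1.0]]
force: [-4.8, 1.8, -2.6]
opening: 0.0091
```

Request:
{"method": "jog_arm", "body": {
  "steps": [
    [1.0, [-0.001, 0, 0], 0],
    [1.0, [-0.001, 0, 0], 0],
    [1.0, [0, 0, 0], 0]
  ]
}}

```text
clock: 17.1
ee_pos: [0.5101, -0.1851, 0.1987]
tcp_rot: [[-0.992, 0.13, -0.001], [0.13, 0.992, 0.0], [0.001, 0.0, -1.0]]
force: [-5.7, 0.4, -3.7]
opening: 0.0088
```

Request:
{"method": "jog_arm", "body": {
  "steps": [
    [1.0, [-0.001, 0, 0], 0],
    [1.0, [-0.001, 0, 0], 0],
    [1.0, [0, 0, 0], 0]
  ]
}}

```text
clock: 17.4
ee_pos: [0.5119, -0.1853, 0.1986]
tcp_rot: [[-0.992, 0.13, -0.001], [0.13, 0.992, 0.0], [0.001, 0.0, -1.0]]
force: [-4.8, 1.0, -4.2]
opening: 0.0085
```

Request:
{"method": "jog_arm", "body": {
  "steps": [
    [1.0, [-0.001, 0, 0], 0],
    [1.0, [-0.001, 0, 0], 0],
    [1.0, [0, 0, 0], 0]
  ]
}}

```text
clock: 17.7
ee_pos: [0.5137, -0.1855, 0.1984]
tcp_rot: [[-0.992, 0.13, -0.002], [0.13, 0.992, 0.001], [0.002, 0.0, -1.0]]
force: [-6.3, 1.4, -4.1]
opening: 0.0091
```

Request:
{"method": "jog_arm", "body": {
  "steps": [
    [1.0, [-0.001, 0, 0], 0],
    [1.0, [-0.001, 0, 0], 0],
    [1.0, [0, 0, 0], 0]
  ]
}}

```text
clock: 18.0
ee_pos: [0.5155, -0.1857, 0.1983]
tcp_rot: [[-0.992, 0.13, -0.002], [0.13, 0.992, 0.001], [0.002, 0.0, -1.0]]
force: [-6.9, -0.1, -4.1]
opening: 0.0088
```

Request:
{"method": "jog_arm", "body": {
  "steps": [
    [1.0, [-0.001, 0, 0], 0],
    [1.0, [0, 0, 0], 0],
    [1.0, [0, 0, 0], 0]
  ]
}}

```text
clock: 18.3
ee_pos: [0.5163, -0.1858, 0.1982]
tcp_rot: [[-0.992, 0.13, -0.003], [0.13, 0.992, 0.001], [0.003, 0.001, -1.0]]
force: [-6.7, 0.3, -4.5]
opening: 0.0087
```

Request:
{"method": "jog_arm", "body": {
  "steps": [
    [1.0, [-0.001, 0, 0], 0],
    [1.0, [0, 0, 0], 0],
    [1.0, [0, 0, 0], 0]
  ]
}}

```text
clock: 18.6
ee_pos: [0.5173, -0.1859, 0.1981]
tcp_rot: [[-0.992, 0.13, -0.003], [0.13, 0.992, 0.001], [0.003, 0.001, -1.0]]
force: [-6.9, 0.2, -4.9]
opening: 0.0091
```

Request:
{"method": "jog_arm", "body": {
  "steps": [
    [1.0, [-0.001, 0, 0], 0],
    [1.0, [0, 0, 0], 0],
    [1.0, [0, 0, 0], 0]
  ]
}}

```text
clock: 18.9
ee_pos: [0.5182, -0.186, 0.1981]
tcp_rot: [[-0.992, 0.13, -0.003], [0.13, 0.992, 0.001], [0.003, 0.001, -1.0]]
force: [-6.8, 0.6, -4.5]
opening: 0.0086
```

Request:
{"method": "jog_arm", "body": {
  "steps": [
    [1.0, [0, 0, 0.001], 0],
    [1.0, [0, 0, 0.001], 0],
    [1.0, [0, 0, 0], 0]
  ]
}}

```text
clock: 19.2
ee_pos: [0.5183, -0.186, 0.196]
tcp_rot: [[-0.992, 0.13, -0.002], [0.13, 0.992, 0.001], [0.003, 0.001, -1.0]]
force: [-5.5, 0.7, -5.8]
opening: 0.0087
```

Request:
{"method": "jog_arm", "body": {
  "steps": [
    [1.0, [0, 0, 0.001], 0],
    [1.0, [0, 0, 0.001], 0],
    [1.0, [0, 0, 0], 0]
  ]
}}

```text
clock: 19.5
ee_pos: [0.5186, -0.1861, 0.194]
tcp_rot: [[-0.992, 0.13, -0.002], [0.13, 0.992, 0.001], [0.002, 0.001, -1.0]]
force: [-5.2, 0.6, -7.2]
opening: 0.0088
```

Request:
{"method": "jog_arm", "body": {
  "steps": [
    [1.0, [0, 0, 0.001], 0],
    [1.0, [0, 0, 0.001], 0],
    [1.0, [0, 0, 0], 0]
  ]
}}

```text
clock: 19.8
ee_pos: [0.5188, -0.1861, 0.192]
tcp_rot: [[-0.992, 0.13, -0.002], [0.13, 0.992, 0.001], [0.002, 0.001, -1.0]]
force: [-4.2, 0.9, -6.6]
opening: 0.0089
```

Request:
{"method": "jog_arm", "body": {
  "steps": [
    [1.0, [0, 0, 0.001], 0],
    [1.0, [0, 0, 0.001], 0],
    [1.0, [0, 0, 0], 0]
  ]
}}

```text
clock: 20.1
ee_pos: [0.5193, -0.1863, 0.1903]
tcp_rot: [[-0.992, 0.13, -0.0], [0.13, 0.992, 0.0], [0.0, 0.0, -1.0]]
force: [-2.5, 0.9, -8.8]
opening: 0.0088
```

Request:
{"method": "jog_arm", "body": {
  "steps": [
    [1.0, [0, 0, 0.001], 0],
    [1.0, [0, 0, 0.001], 0],
    [1.0, [0, 0, 0], 0]
  ]
}}

```text
clock: 20.4
ee_pos: [0.5208, -0.1868, 0.1893]
tcp_rot: [[-0.992, 0.13, 0.003], [0.13, 0.992, -0.001], [-0.003, -0.001, -1.0]]
force: [0.6, 0.3, -3.5]
opening: 0.0088
```

Request:
{"method": "jog_arm", "body": {
  "steps": [
    [1.0, [0, 0, 0.001], 0],
    [1.0, [0, 0, 0.001], 0],
    [1.0, [0, 0, 0], 0]
  ]
}}

```text
clock: 20.7
ee_pos: [0.5198, -0.1865, 0.1871]
tcp_rot: [[-0.992, 0.13, 0.001], [0.13, 0.992, -0.001], [-0.001, -0.0, -1.0]]
force: [0.0, -0.6, -4.5]
opening: 0.0085
```

Request:
{"method": "jog_arm", "body": {
  "steps": [
    [1.0, [-0.002, 0, 0.002], 0],
    [1.0, [-0.002, 0, 0.002], 0],
    [1.0, [0, 0, 0.002], 0],
    [1.0, [0, 0, 0.001], 0],
    [1.0, [0, 0, 0.001], 0],
    [1.0, [0, 0, 0], 0]
  ]
}}

```text
clock: 21.3
ee_pos: [0.5232, -0.1868, 0.1785]
tcp_rot: [[-0.992, 0.13, -0.0], [0.13, 0.992, 0.0], [0.0, 0.0, -1.0]]
force: [-0.2, 0.1, -5.6]
opening: 0.0087
```

Request:
{"method": "jog_arm", "body": {
  "steps": [
    [1.0, [0, 0, 0.001], 0],
    [1.0, [0, 0, 0], 0]
  ]
}}

```text
clock: 21.5
ee_pos: [0.5232, -0.1868, 0.1777]
tcp_rot: [[-0.992, 0.13, -0.0], [0.13, 0.992, 0.0], [0.0, 0.0, -1.0]]
force: [-0.3, 0.1, -3.1]
opening: 0.0083
```

Request:
{"method": "jog_arm", "body": {
  "steps": [
    [1.0, [0, 0, 0.001], 0],
    [1.0, [0, 0, 0], 0]
  ]
}}

```text
clock: 21.7
ee_pos: [0.5232, -0.1869, 0.1767]
tcp_rot: [[-0.992, 0.13, -0.0], [0.13, 0.992, 0.0], [0.0, 0.0, -1.0]]
force: [0.1, -0.6, -3.7]
opening: 0.0092
```

Request:
{"method": "jog_arm", "body": {
  "steps": [
    [1.0, [0, 0, 0.0007], 0],
    [1.0, [0, 0, 0], 0]
  ]
}}

```text
clock: 21.9
ee_pos: [0.5232, -0.1868, 0.1759]
tcp_rot: [[-0.992, 0.13, -0.0], [0.13, 0.992, 0.0], [0.0, 0.0, -1.0]]
force: [-0.4, -0.5, -5.9]
opening: 0.0083
```

Request:
{"method": "jog_arm", "body": {
  "steps": [
    [1.0, [0, 0, 0.0007], 0],
    [1.0, [0, 0, 0], 0]
  ]
}}

```text
clock: 22.1
ee_pos: [0.5233, -0.1868, 0.1753]
tcp_rot: [[-0.992, 0.13, -0.0], [0.13, 0.992, 0.0], [0.0, 0.0, -1.0]]
force: [-0.2, -0.7, -5.0]
opening: 0.0088
```

Request:
{"method": "jog_arm", "body": {
  "steps": [
    [1.0, [0, 0, 0.0007], 0],
    [1.0, [0, 0, 0], 0]
  ]
}}

```text
clock: 22.3
ee_pos: [0.5232, -0.1868, 0.1745]
tcp_rot: [[-0.992, 0.13, -0.0], [0.13, 0.992, 0.0], [0.0, 0.0, -1.0]]
force: [0.1, -0.1, -3.8]
opening: 0.0085
```

Request:
{"method": "jog_arm", "body": {
  "steps": [
    [1.0, [0, 0, 0.0007], 0],
    [1.0, [0, 0, 0], 0]
  ]
}}

```text
clock: 22.5
ee_pos: [0.5233, -0.1869, 0.1739]
tcp_rot: [[-0.992, 0.13, 0.0], [0.13, 0.992, -0.0], [-0.0, -0.0, -1.0]]
force: [-0.5, -0.4, -4.2]
opening: 0.0091
```

Request:
{"method": "jog_arm", "body": {
  "steps": [
    [1.0, [0, 0, 0.0007], 0],
    [1.0, [0, 0, 0], 0]
  ]
}}

```text
clock: 22.7
ee_pos: [0.5234, -0.1869, 0.1735]
tcp_rot: [[-0.992, 0.13, 0.0], [0.13, 0.992, -0.0], [-0.0, -0.0, -1.0]]
force: [0.0, 0.3, -2.1]
opening: 0.0088
```

Request:
{"method": "jog_arm", "body": {
  "steps": [
    [1.0, [0, 0, 0.0007], 0],
    [1.0, [0, 0, 0], 0]
  ]
}}

```text
clock: 22.9
ee_pos: [0.5235, -0.187, 0.173]
tcp_rot: [[-0.992, 0.13, 0.001], [0.13, 0.992, -0.0], [-0.001, -0.0, -1.0]]
force: [-1.3, 0.9, 0.9]
opening: 0.0089
```

Request:
{"method": "jog_arm", "body": {
  "steps": [
    [1.0, [0, 0, 0.0007], 0],
    [1.0, [0, 0, 0], 0]
  ]
}}

```text
clock: 23.1
ee_pos: [0.5235, -0.187, 0.1724]
tcp_rot: [[-0.992, 0.13, 0.001], [0.13, 0.992, -0.001], [-0.001, -0.0, -1.0]]
force: [-0.2, 0.4, 2.2]
opening: 0.0087
```

Request:
{"method": "jog_arm", "body": {
  "steps": [
    [1.0, [0, 0, -0.0006], 0],
    [1.0, [0, 0, 0], 0],
    [1.0, [0, 0, 0], 0],
    [1.0, [0, 0, 0], 0]
  ],
  "grip_force": 20
}}

```text
clock: 23.5
ee_pos: [0.5236, -0.1867, 0.1725]
tcp_rot: [[-0.992, 0.129, 0.001], [0.129, 0.992, 0.0], [-0.001, 0.0, -1.0]]
force: [1.9, 2.3, 1.1]
opening: 0.0094
```

Request:
{"method": "jog_arm", "body": {
  "steps": [
    [1.0, [0, 0, 0], 0],
    [1.0, [0, 0, 0], 0],
    [1.0, [0, 0, 0], 0]
  ],
  "grip_force": 4
}}

```text
clock: 23.8
ee_pos: [0.5235, -0.187, 0.1725]
tcp_rot: [[-0.992, 0.13, 0.0], [0.13, 0.992, -0.0], [-0.001, -0.0, -1.0]]
force: [1.5, 0.2, 1.5]
opening: 0.0099
```

Request:
{"method": "jog_arm", "body": {
  "steps": [
    [0.88, [0, 0, 0], 0],
    [0.86, [0, 0, 0], 0],
    [0.84, [0, 0, 0], 0],
    [0.8, [0, 0, 0], 0],
    [0.75, [0, 0, 0], 0],
    [0.7, [0, 0, 0], 0],
    [0.7, [0, 0, 0], 0],
    [0.7, [0, 0, 0], 0]
  ]
}}

```text
clock: 24.6
ee_pos: [0.5233, -0.1869, 0.1725]
tcp_rot: [[-0.992, 0.13, -0.0], [0.13, 0.992, -0.0], [0.0, -0.0, -1.0]]
force: [-0.4, 0.5, 0.1]
opening: 0.0278
```

Request:
{"method": "jog_arm", "body": {
  "steps": [
    [0.7, [0.003, 0, 0], 0],
    [0.7, [0.006, 0, 0], 0],
    [0.7, [0.01, 0, 0], 0],
    [0.7, [0.02, 0, 0], 0],
    [0.7, [0.03, 0, 0], 0],
    [0.7, [0.03, 0, 0], 0],
    [0.7, [0.03, 0, -0.02], 0],
    [0.7, [0, 0, 0], 0],
    [0.7, [0, 0, 0], 0]
  ]
}}

```text
clock: 25.5
ee_pos: [0.3952, -0.1704, 0.1932]
tcp_rot: [[-0.991, 0.13, 0.002], [0.13, 0.991, -0.001], [-0.002, -0.001, -1.0]]
force: [0.7, 0.3, -0.7]
opening: 0.0279
```

```bash
python3 - <<'E'
from h import *
s=bot.sense();print(s["clock"],s["ee_pos"].round(4),s["force"].round(2),s["opening"])
S,T=bot.snapshot("scene"),bot.snapshot("top")
cv2.imwrite("pics/e1.png",np.hstack([panel(S,235,170,6,66,80),panel(T,240,170,6,66,80)]))
E
```

```text
25.5 [ 0.3952 -0.1704  0.1932] [ 0.71  0.26 -0.65] 0.027905591718312566
```

View pics/e1.png

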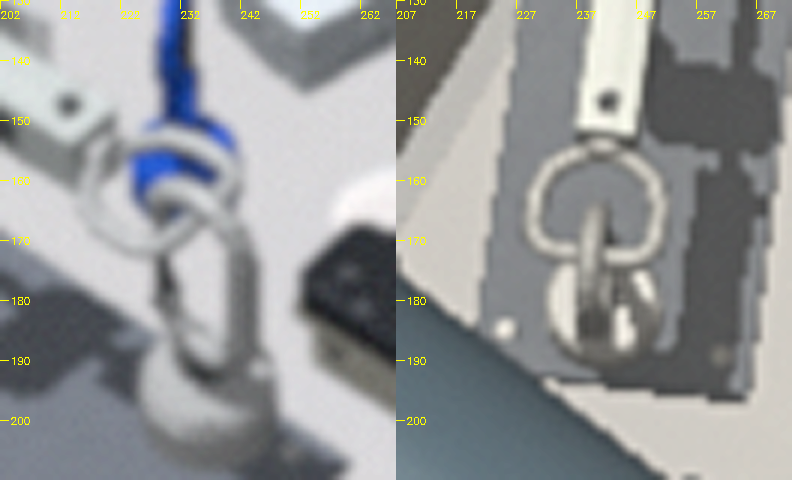

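Request:
{"method": "jog_arm", "body": {
  "steps": [
    [0.7, [0.03, 0, 0], 0],
    [0.7, [0, 0, 0], 0],
    [0.7, [0, 0, 0], 0],
    [0.7, [0, 0, 0], 0],
    [0.7, [0, 0, 0], 0],
    [0.7, [0, 0, 0], 0],
    [0.7, [0, 0, 0], 0],
    [0.7, [0, 0, 0], 0],
    [0.7, [0, 0, 0], 0],
    [0.7, [0, 0, 0], 0],
    [0.7, [0, 0, 0], 0],
    [0.7, [0, 0, 0], 0]
  ]
}}

```text
clock: 26.8
ee_pos: [0.3656, -0.1663, 0.1925]
tcp_rot: [[-0.992, 0.13, 0.0], [0.13, 0.992, -0.0], [-0.0, -0.0, -1.0]]
force: [-0.1, 0.8, 0.7]
opening: 0.0278
```

Request:
{"method": "jog_arm", "body": {
  "steps": [
    [0.7, [0, 0, 0], 0],
    [0.7, [0, 0, 0], 0],
    [0.7, [0, 0, 0], 0],
    [0.7, [0, 0, 0], 0],
    [0.7, [0, 0, 0], 0],
    [0.7, [0, 0, 0], 0],
    [0.7, [0, 0, 0], 0],
    [0.7, [0, 0, 0], 0],
    [0.7, [0, 0, 0], 0],
    [0.7, [0, 0, 0], 0],
    [0.7, [0, 0, 0], 0],
    [0.7, [0, 0, 0], 0]
  ]
}}

```text
clock: 28.0
ee_pos: [0.3656, -0.1662, 0.1924]
tcp_rot: [[-0.992, 0.13, -0.0], [0.13, 0.992, 0.0], [0.0, 0.0, -1.0]]
force: [0.3, -0.4, -0.2]
opening: 0.0278
```

Request:
{"method": "jog_arm", "body": {
  "steps": [
    [0.7, [0, 0, 0], 0],
    [0.7, [0, 0, 0], 0],
    [0.7, [0, 0, 0], 0],
    [0.7, [0, 0, 0], 0],
    [0.7, [0, 0, 0], 0],
    [0.7, [0, 0, 0], 0],
    [0.7, [0, 0, 0], 0],
    [0.7, [0, 0, 0], 0],
    [0.7, [0, 0, 0], 0],
    [0.7, [0, 0, 0], 0],
    [0.7, [0, 0, 0], 0],
    [0.7, [0, 0, 0], 0]
  ]
}}

```text
clock: 29.2
ee_pos: [0.3657, -0.1663, 0.1925]
tcp_rot: [[-0.992, 0.13, 0.0], [0.13, 0.992, -0.0], [-0.0, -0.0, -1.0]]
force: [-0.4, -0.1, -0.4]
opening: 0.0279
```

```bash
python3 - <<'E'
from h import *
F=[bot.snapshot("scene") for _ in range(12)]
g=[f[174:212,218:252].mean(2).astype(np.float32) for f in F]
print([tuple(np.round(cv2.phaseCorrelate(g[0],x)[0],2)) for x in g[1:]])
print([round(float(np.abs(x-g[0]).mean()),2) for x in g[1:]])
S=F[-1];np.save("Sf.npy",S);T=bot.snapshot("top")
from ov import circ
yaw=np.radians(-7.5);R=np.array([[np.cos(yaw),-np.sin(yaw),0],[np.sin(yaw),np.cos(yaw),0],[0,0,1]])
p=[]
for I,n,(u,v) in((S,"scene",(235,175)),(T,"top",(240,170))):
    q=panel(I,u,v,6,66,80);u0,v0=int(u-33),int(v-40)
    for P in(circ(25,0),circ(25,30),np.array([[18,0,58],[18,0,97]])):
        o=np.array([.5235+.022*.991,-.187-.022*.131,.0925])
        w=np.array([proj(n,R@(X/1000)+o) for X in P]);cv2.polylines(q,[((w-[u0,v0]+.5)*6).astype(np.int32)],False,(0,255,0),1,cv2.LINE_AA)
    p.append(q)
cv2.imwrite("pics/e2.png",np.hstack(p)); print(bot.sense()["clock"])
E
```

```text
[(np.float64(-0.02), np.float64(0.03)), (np.float64(0.01), np.float64(0.01)), (np.float64(-0.01), np.float64(0.04)), (np.float64(-0.01), np.float64(0.0)), (np.float64(0.01), np.float64(-0.02)), (np.float64(-0.03), np.float64(0.05)), (np.float64(-0.01), np.float64(0.04)), (np.float64(-0.03), np.float64(0.0)), (np.float64(0.02), np.float64(0.04)), (np.float64(0.0), np.float64(0.04)), (np.float64(0.0), np.float64(0.03))]
[0.9, 0.92, 0.93, 0.93, 0.92, 0.91, 0.9, 0.92, 0.91, 0.9, 0.91]
29.85
```

View pics/e2.png

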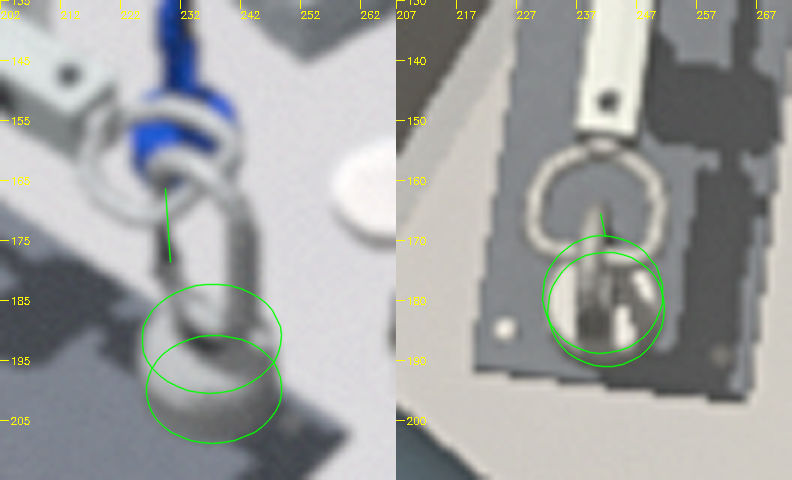

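The weight hangs still (image motion under 0.05 px), and its outline lies close to the model of an upright weight. The bow is over the eye's bar, the dark gate is in line below the nose, and the robot is well clear. I'm handing in.

```bash
python3 -c "
from station import bot
print(bot.sign_off())"
```

```text
the job is handed in; nothing more can be done
None
```

The larger weight is hanging from the load-cell eye by its hook's top bow. I handed the job in at about 30 s of the 72 s allowed. No verdict was reported.

**What I did:**
- I pinched the weight by the solid back of its hook. The opening read 9.7 mm, which matches the 10 mm square bar and not the 7 mm gate.
- I turned it in line with the stand and pressed the gate onto the eye bar in 1 to 2 mm steps.
- After about 20 mm of travel I lowered it until the gate snapped past the bar, then set it down, eased the grip and backed away.

**Loads on the cell:** The readings I took imply about 7 N from pressing the gate and about 6.5 N when setting the weight down, against the 12 N limit. I only read the force at the end of each move, so a short peak in between would not show.

**Last checks:**
- The hanging weight moved less than 0.05 px over 12 frames.
- Its outline lies within about 1 to 2 px of an upright weight with its underside 92 to 93 mm above the bench.
- The gate looks shut, judged by eye from the picture only.
- The gripper was about 0.16 m back from where it let go.

**What disagreed or failed:**
- My first sighting put the bar at 0.198 m high. Raising the hook under it found no contact where that height predicted, so I looked at the pictures again and got about 0.205 m. The set-down then gave about 0.204 m.
- The outline fit could not tell which side the gate was on. Bar widths in the pictures and the pinch opening settled it.

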